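Feed the last length of profile through the saw guard to the length stop

TASK

Get the short length of aluminium profile ready for its cut: lay it along the saw's fence and, with the push stick behind it and not with the gripper, feed it through the low opening of the guard until its end butts lightly but definitely against the screw of the length stop, hold it there a moment and leave it touching. The stop is only nipped on its rail and must stay on its setting, so feel for it and do not lean on it. Then draw the stick out, put it back down flat on the bench, off the saw, and disturb nothing else.

Things in the scene. Friction and masses are not known exactly. Their poses are not given: they have to be found in the camera images.
- saw: bench cut-off saw, blade parked below its dark grey bed. Origin: bench level, on the blade line, under the fence face; z up, +x from the bed to the fence side, +y back along the infeed; stock is fed towards -y. Bed top 25 mm above the bench, x -120 to +50, y -300 to +300 mm. Guard box, clear top and sides: x -81 to +47, y -60 to +90, top 134 mm above the bench
- fence_face (a point): point on the top edge of the fence's face, beside the infeed. The fence is an aluminium bar 22 mm high above the bed and 24 mm thick along the whole bed, face in the saw's plane x = 0; the stock belongs on its -x side, touching it
- guard_mouth (a point): middle of the guard's low infeed opening, at bed level (saw y = +90): 32 mm high above the bed, from the fence face to x = -35. An equal opening is at the outfeed end (y = -60)
- roller_rest (a point): axis of a white sprung roller inside the guard (upright, radius 12 mm, turns freely), as it rests: 4 mm into the stock's path. Pushing the stock's end past it takes 4 to 8 N; then it presses the stock to the fence with about 5 N and the stock takes 1 to 5 N to slide on
- stop: length stop: steel block with black clamp knob on the outfeed fence, axes as the saw's. Origin: bed level, in the plane of the block's +y face (saw y = -105 to -125 mm), 10 mm from the fence face. From that face stands a stop screw whose 13 mm round head meets the middle of the stock's end; it projects 5 to 25 mm, set anew each time. The block is only nipped: it bears 15 N, more may shift it
- stock: length of 20 x 20 mm silver slotted aluminium profile, 150 mm long, 0.10 to 0.17 kg, lying loose and a little askew on the infeed side of the bed before the guard, 30 to 75 mm off the fence. Origin: centre of its underside; its length is along y, the leading end is at y = -75 mm, the tail at +75 mm
- stock_lead (a point): middle of the stock's leading end face (nearest the guard)
- stock_tail (a point): middle of the stock's tail end face, where the push stick goes
- stick: wooden push stick, 18 mm thick, 0.12 kg, upright on its narrow underside on the bench behind the fence. Origin: centre of the underside below the grip; +x points to the nose. Bar 18 mm high from x = -55 to the flat nose at x = +140 mm; handle from x = -53 to +37 rising to 62 mm, gripped across (along y); gripped 46 mm above the underside the fingers clear the fence
- stick_nose (a point): middle of the stick's flat nose face, 140 mm ahead of the origin and 9 mm above its underside
- offcut: bystander: 70 mm offcut of the same profile on the near side of the outfeed bed; origin under its centre
- calliper: bystander: digital calliper, 235 mm, lying on the bench behind the outfeed fence; origin under its middle
- spool: bystander: filament spool, 200 mm across and 66 mm high, lying on the far side of the bench; origin under its centre
- headband: bystander: printed face-shield headband, an arc about 160 mm wide, 10 mm high, on the far side of the bench; origin at the arc's centre
- mug: bystander: white mug, 82 mm across, 95 mm high, far left; origin under its centre
- cutters: bystander: blue-handled side cutters, 140 mm long, 14 mm high, on the bench on the robot's side of the saw; origin by the jaws
- screwdriver: bystander: screwdriver, about 200 mm long, on the bench on the robot's side of the saw, outfeed end; origin under its middle

How it is judged:
On the way, in this order (a step that is already met when the one before it is completed fails the run):
1. the push stick is held up off the bench by the fingers (contact force between the fingers and stick above 1 N and height (world z) of stick above 0.02 m), for 0.2 s.
2. the stick drives the stock's leading end through the guard's opening (30 mm in) (contact force between stick and stock above 0.3 N and y of stock_lead in the frame of saw below 0.06 m), for 0.1 s.
3. with the stick pressing behind it, the stock bears on the length stop with at least 1.5 N for 0.3 s (contact force between stick and stock above 1.5 N and contact force between stock and stop above 1.5 N), for 0.3 s.
At the end, for the whole second after the job is handed in: The stock lies still on the bed, its end still touching the stop's screw (over 0.1 N) and both ends within 2.5 mm of the fence; the stop is within 2 mm of its setting; the push stick rests flat on the bench, off the saw (contact force between stock and stop above 0.1 N and x of each of stock_lead, stock_tail in the frame of saw above -0.0125 m and height (world z) of stock below 0.028 m and linear speed of stock below 0.01 m/s and distance of stop from where it was at the start of the episode below 0.002 m and height (world z) of stick below 0.014 m and height (world z) of stick_nose below 0.022 m and linear speed of stick below 0.02 m/s).
It fails at once if the stock was pressed on the length stop with more than 15 N (contact force between stock and stop above 15 N).
It fails at once if the length stop was shifted by more than 2 mm (distance of stop from where it was at the start of the episode above 0.002 m).
It fails at once if the gripper itself pushed the stock while it was in the guard (contact force between the fingers and stock above 0.5 N and y of stock_lead in the frame of saw below 0.06 m).
It fails at once if a bystander was moved by more than 30 mm (distance of any of offcut, calliper, spool, headband, mug, cutters, screwdriver from where it was at the start of the episode above 0.03 m).
It also fails if it takes over 69 s, if anything falls off the work surface, if the arm or the gripper's body presses on something with over 40 N, if the wrist force passes 120 N, or if a joint passes its speed limit or range.

ROBOT

A 6-joint arm with a two-finger parallel gripper is mounted at the origin on the work surface. World frame = base frame: x ahead of the robot, y to its left, z up, the work surface at z = 0. Lengths are in m, angles in rad, forces in N, time in s.
With the tool pointing down it reaches from about 0.275 to 0.975 m from the base axis. Payload 8.4 kg.
Tool frame: the origin (TCP) lies at the very end of the fingers, on their centre line; the grasp point (between the pads) lies behind it (env.pinch_z is the z of the grasp point in the tool frame, in m); z points along the fingers, y is the line along which they close (so a half turn about z gives the same grasp; the last joint's range is limited). The gripper opens to 92 mm and grips with 3 to 60 N. Pads are 20 mm wide; open, the fingers measure 128 mm over their backs; the gripper's body (75 mm by 189 mm) begins 69 mm behind the grasp point.
Start: joints at [-1.204, 0.353, 1.633, -0, 1.155, -0.002], TCP at [0.225, -0.583, 0.215] pointing down, gripper open.
Joint ranges: [-2.63, 2.63], [-0.92, 2.1], [0.06, 2.66], [-1.3, 4.44], [0, 2.69], [-3.02, 3.02]. Speed limits (rad/s): [2.22, 2.22, 2.79, 3.14, 3.14, 3.14].

INTERFACE

Orientations are given as a rotation vector (axis times angle).
In Python, from rig import observe, viewer, sign_off, env gives the robot as it stands. The module is installed in compiled form; this text tells all that it offers.
- The arm moves only by the tool play_rows, never from a script. Its argument "moves" is a list of rows, each an object of numbers: "tx", "ty", "tz": the shift along the tool's x, y, z normalised to -1 to 1, where 1 is 200 mm; "ax", "ay", "az": the turn, a rotation vector about the tool's x, y, z normalised to -1 to 1, where 1 is pi rad; "fingers": the gripper command: -1 is shut, 1 is fully open, values between are in proportion. In form: [{"tx": .., "ty": .., "tz": .., "ax": .., "ay": .., "az": .., "fingers": ..}, ...]. A call has 1 to 12 rows; each row is the pose to reach, as a shift and turn from the pose commanded when the call began, along the tool's axes at that moment, turning the shorter way round; what a row does not reach only later rows make up. A row lasts 1/12 s, in which the tool goes at most 41.7 mm and 7.16 degrees, less where a joint would pass 70% of its speed; a pose out of reach is approached as far as the arm can. A call with a number of a shift or a turn outside -1 to 1 is refused whole. A call with a gripper value outside its range is refused whole. The fingers move at their own pace and stop on an object; the grip force is fixed at half the most. Time passes only in rows, so rows that repeat a pose let the fingers close. It gives the time, the measured TCP pose, the force, the opening and the grip force at its end, in the units of the state.
- observe(): the state, without advancing time (a new reading comes with each control period).
- viewer.grab_frame(name): name is "side" or "top" or "wrist"; returns a dict with "color" (480x640x3 uint8, red, green, blue), "range_z" (480x640 float32, m along the optical axis (not along the pixel's ray), 0 where there is no reading), "fovy" (degrees; the focal length in pixels is half the picture's height over the tangent of half this angle, whatever the lens; pixels are square), "cx", "cy" (the principal point, pixels), "k1" (the pictures are not rectified: a ray, as slopes to the right and down, at radius r is drawn at 1 + k1 r^2 times it, then the intrinsics apply), "R" (3x3) and "t" (3): a world point X has camera coordinates R X + t. Camera axes: x right, y down, z forward; pixel columns grow to the right and rows downward; lengths in m; the calibration is good to about 2 mm. A picture is of the moment at which its call begins.
- sign_off(): hands the job in; it is judged then, once.
The state is a dict: "clock": time; "q": joint angles; "dq": joint speeds; "effort": joint torques, N m; "ee_pos": TCP position; "tcp_rot": TCP orientation; "wrist_force": force on the tool from outside, world axes, zero at the start; "torque": the same for the moment, N m; "gripper_width": finger opening in m; "grip_force": force on a finger pad.
Only numpy, scipy, OpenCV 4.12 (cv2) and the standard library are available. Lean on these libraries where they do the work, as an engineer would, in place of code of your own. Each camera call takes 0.05 s, during which the arm holds its last target. There are 200 camera calls.

## Working session

There is one attempt and no reset: what is moved stays moved. The work goes in short steps, Python scripts to look and compute and a tool call to move; the robot and the scene stay as the last step left them, time stands still between calls to the robot, and variables do not carry over. Pictures are saved under pics/ and viewed, at most 10 in all, crops included, and the job is handed in when it is done.

Besides the shell and the picture viewer there is one more tool, called after "Request:" by a JSON object that holds its "method" and its "body", one argument or row to a line. play_rows: Moves the arm, as the interface text tells. Scaled input: -1 to 1 covers 200 mm each way for a shift and pi rad each way for a turn. Its arguments: {"type":"object","properties":{"moves":{"type":"array"}},"required":["moves"]}

```bash
mkdir -p pics; python3 - <<'E'
from rig import observe, viewer, env
import cv2, numpy as np, pickle
for n in ["top","side"]:
    f=viewer.grab_frame(n); pickle.dump(f,open(f'{n}0.pkl','wb'))
    cv2.imwrite(f'pics/{n}0.png',f['color'][...,::-1])
    print(n,f['fovy'],f['cx'],f['cy'],f['k1'],(-f['R'].T@f['t']).round(3),f['R'].round(2).tolist())
print(observe(), env.pinch_z)
E
```

```text
top 42.2724702533075 316.5988087661827 245.4433177383714 -0.18638043520935108 [ 0.439 -0.019  1.565] [[-0.02, -1.0, -0.0], [-1.0, 0.02, -0.1], [0.1, 0.0, -1.0]]
side 51.324142649174355 316.4447282554365 245.21212094094795 -0.02068440147582643 [ 0.348 -0.745  0.838] [[0.95, -0.31, -0.02], [-0.24, -0.68, -0.69], [0.2, 0.66, -0.72]]
{'clock': 0.1, 'q': array([-1.20443027e+00,  3.53558259e-01,  1.63404755e+00,  3.29443069e-05,
        1.15523266e+00, -2.37741349e-03]), 'dq': array([-0.00021082, -0.00221636, -0.00029688,  0.00131358,  0.00117437,
       -0.00025631]), 'effort': array([ 6.96673287e-04, -5.94902408e+01, -3.34925795e+01,  7.00147357e-02,
        1.85367814e-02, -2.00972516e-05]), 'ee_pos': array([ 0.22513905, -0.58255822,  0.21395689]), 'tcp_rot': array([-3.08714175e+00, -5.75698703e-01,  3.07514999e-04]), 'wrist_force': array([0.51051926, 0.46942219, 0.4241325 ]), 'torque': array([ 0.0067365 ,  0.02344502, -0.00188722]), 'grip_force': 0.0, 'gripper_width': 0.09170640725997038} -0.0187
```

View pics/top0.png

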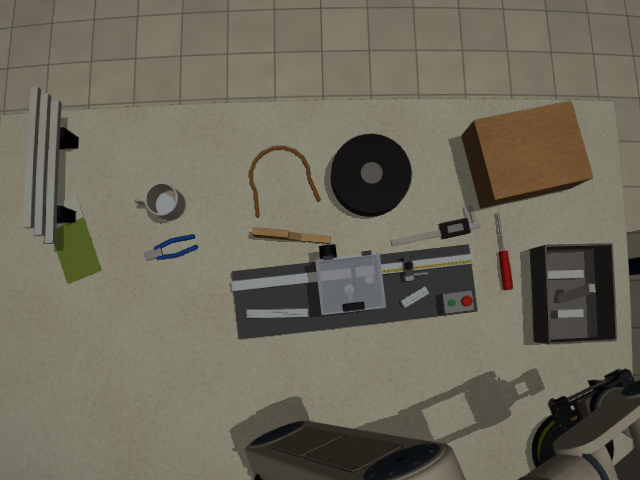

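View pics/side0.png

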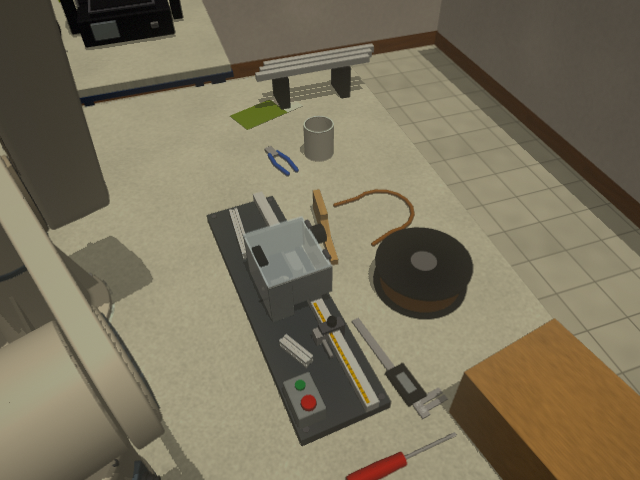

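The top view shows the saw across the middle: bed corners at about (232,271), (470,245), (477,312) and (239,338). The stock is at (247–308, 314). The stick lies behind the fence at (250–330, 235), with the handle on the left and the nose on the right. The stop is at (408,268). The side view agrees.

```bash
cat > h.py <<'E'
import numpy as np, cv2, pickle
from scipy.spatial.transform import Rotation as Ro
def K(f):
    fl=240/np.tan(np.radians(f['fovy'])/2)
    return np.array([[fl,0,f['cx']],[0,fl,f['cy']],[0,0,1]])
def px2w(f,uv,z):
    n=cv2.undistortPoints(np.array(uv,float).reshape(-1,1,2),K(f),np.array([f['k1'],0,0,0.]))[:,0]
    d=np.c_[n,np.ones(len(n))]@f['R']; c=-f['R'].T@f['t']
    return c+d*((z-c[2])/d[:,2])[:,None]
def w2px(f,X):
    return cv2.projectPoints(np.array(X,float).reshape(-1,3),cv2.Rodrigues(f['R'])[0],f['t'],K(f),np.array([f['k1'],0,0,0.]))[0][:,0]
E
python3 - <<'E'
from h import *
f=pickle.load(open('top0.pkl','rb'))
b=px2w(f,[(232,271),(470,245),(477,312),(239,338)],.025);print(b.round(3))
d=(b[0]-b[1]+b[3]-b[2]);print('saw yaw (y axis from world y)',np.degrees(np.arctan2(-d[0],d[1])), b.mean(0))
print(px2w(f,[(250,234),(330,240)],.018).round(3))
c=f['color'][215:345,225:485];cv2.imwrite('pics/topc.png',cv2.resize(c,None,fx=3,fy=3,interpolation=cv2.INTER_CUBIC)[...,::-1])
E
```

```text
[[ 0.527  0.194  0.025]
 [ 0.579 -0.405  0.025]
 [ 0.41  -0.416  0.025]
 [ 0.36   0.179  0.025]]
saw yaw (y axis from world y) 4.845961573165041 [ 0.4688858  -0.11217463  0.025     ]
[[ 0.619  0.148  0.018]
 [ 0.6   -0.052  0.018]]
```

View pics/topc.png

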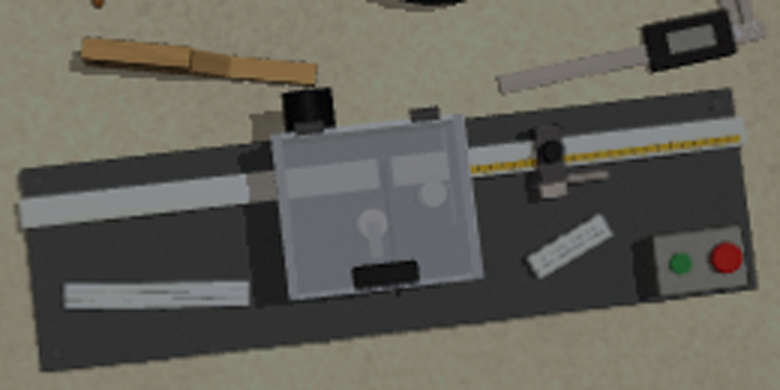

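```bash
cat >> h.py <<'E'
def go(o,pos=None,yaw=None,n=1):
    """normalised row from state o to world pos (+yaw of tool x, deg, tool down)"""
    R=Ro.from_rotvec(o['tcp_rot']); p=np.array(o['ee_pos'])
    t=R.inv().apply(np.array(pos)-p)/.2
    a=np.zeros(3)
    if yaw is not None:
        c,s=np.cos(np.radians(yaw)),np.sin(np.radians(yaw))
        a=(R.inv()*Ro.from_matrix(np.array([[c,s,0],[s,-c,0],[0,0,-1]]))).as_rotvec()/np.pi
    print('t',t.round(4),'a',a.round(4))
E
python3 - <<'E'
from h import *
from rig import observe
f=pickle.load(open('top0.pkl','rb'))
C=lambda *p:[(225+u/3,215+v/3) for u,v in p]
print('stock', px2w(f,C((64,283),(249,283),(249,306),(64,308)),.045).round(3))
print('handle back/front top', px2w(f,C((84,46),(190,54)),.062).round(3))
print('nose top', px2w(f,C((317,73)),.018).round(3))
print('fence face top', px2w(f,C((20,228),(248,203),(742,147)),.047).round(3))
go(observe(),[.5,.1,.35],94.8)
E
```

```text
stock [[0.431 0.157 0.045]
 [0.428 0.006 0.045]
 [0.409 0.006 0.045]
 [0.411 0.157 0.045]]
handle back/front top [[0.623 0.136 0.062]
 [0.615 0.05  0.062]]
nose top [[ 0.601 -0.054  0.018]]
fence face top [[ 0.477  0.192  0.047]
 [ 0.493  0.005  0.047]
 [ 0.529 -0.403  0.047]]
t [ 2.512  -2.6889 -0.6768] a [-3.000e-04 -3.000e-04 -4.093e-01]
```

Request:
{"method": "play_rows", "body": {
  "moves": [
    {"tx": 0.84,"ty": -0.9,"tz": -0.6768,"az": -0.4093,"fingers": -1},
    {"tx": 0.84,"ty": -0.9,"tz": -0.6768,"az": -0.4093,"fingers": -1},
    {"tx": 0.84,"ty": -0.9,"tz": -0.6768,"az": -0.4093,"fingers": -1},
    {"tx": 0.84,"ty": -0.9,"tz": -0.6768,"az": -0.4093,"fingers": -1},
    {"tx": 0.84,"ty": -0.9,"tz": -0.6768,"az": -0.4093,"fingers": -1},
    {"tx": 0.84,"ty": -0.9,"tz": -0.6768,"az": -0.4093,"fingers": -1},
    {"tx": 0.84,"ty": -0.9,"tz": -0.6768,"az": -0.4093,"fingers": -1},
    {"tx": 0.84,"ty": -0.9,"tz": -0.6768,"az": -0.4093,"fingers": -1},
    {"tx": 0.84,"ty": -0.9,"tz": -0.6768,"az": -0.4093,"fingers": -1},
    {"tx": 0.84,"ty": -0.9,"tz": -0.6768,"az": -0.4093,"fingers": -1},
    {"tx": 0.84,"ty": -0.9,"tz": -0.6768,"az": -0.4093,"fingers": -1},
    {"tx": 0.84,"ty": -0.9,"tz": -0.6768,"az": -0.4093,"fingers": -1}
  ]
}}

```text
$.moves[0]: bad value
```

```bash
python3 - <<'E'
from h import *
from rig import observe
go(observe(),[.5,.0,.35],94.8); go(observe(),[.5,.1,.35],94.8)
E
```

```text
t [ 2.3318 -2.2225 -0.6774] a [-3.000e-04 -3.000e-04 -4.093e-01]
t [ 2.512  -2.6889 -0.6768] a [-3.000e-04 -3.000e-04 -4.093e-01]
```

Request:
{"method": "play_rows", "body": {
  "moves": [
    {"tx": 0.84,"ty": -0.9,"tz": -0.68,"ax": 0,"ay": 0,"az": -0.409,"fingers": -1},
    {"tx": 0.84,"ty": -0.9,"tz": -0.68,"ax": 0,"ay": 0,"az": -0.409,"fingers": -1},
    {"tx": 0.84,"ty": -0.9,"tz": -0.68,"ax": 0,"ay": 0,"az": -0.409,"fingers": -1},
    {"tx": 0.84,"ty": -0.9,"tz": -0.68,"ax": 0,"ay": 0,"az": -0.409,"fingers": -1},
    {"tx": 0.84,"ty": -0.9,"tz": -0.68,"ax": 0,"ay": 0,"az": -0.409,"fingers": -1},
    {"tx": 0.84,"ty": -0.9,"tz": -0.68,"ax": 0,"ay": 0,"az": -0.409,"fingers": -1},
    {"tx": 0.84,"ty": -0.9,"tz": -0.68,"ax": 0,"ay": 0,"az": -0.409,"fingers": -1},
    {"tx": 0.84,"ty": -0.9,"tz": -0.68,"ax": 0,"ay": 0,"az": -0.409,"fingers": -1},
    {"tx": 0.84,"ty": -0.9,"tz": -0.68,"ax": 0,"ay": 0,"az": -0.409,"fingers": -1},
    {"tx": 0.84,"ty": -0.9,"tz": -0.68,"ax": 0,"ay": 0,"az": -0.409,"fingers": -1},
    {"tx": 0.84,"ty": -0.9,"tz": -0.68,"ax": 0,"ay": 0,"az": -0.409,"fingers": -1}
  ]
}}

```text
clock: 1.02
ee_pos: [0.3171, -0.3541, 0.3506]
tcp_rot: [-2.118, -2.32, 0.0]
wrist_force: [-0.0, -0.7, 0.0]
gripper_width: 0.0203
grip_force: 0.0
```

```bash
python3 - <<'E'
from h import *
from rig import observe
print(observe()['clock'])
go(observe(),[.5,.1,.35],94.8)
E
```

```text
1.0167
t [2.178  1.1168 0.0028] a [-0.     -0.      0.0023]
```

Request:
{"method": "play_rows", "body": {
  "moves": [
    {"tx": 1,"ty": 0.51,"tz": 0,"ax": 0,"ay": 0,"az": 0,"fingers": -1},
    {"tx": 1,"ty": 0.51,"tz": 0,"ax": 0,"ay": 0,"az": 0,"fingers": -1},
    {"tx": 1,"ty": 0.51,"tz": 0,"ax": 0,"ay": 0,"az": 0,"fingers": -1},
    {"tx": 1,"ty": 0.51,"tz": 0,"ax": 0,"ay": 0,"az": 0,"fingers": -1},
    {"tx": 1,"ty": 0.51,"tz": 0,"ax": 0,"ay": 0,"az": 0,"fingers": -1},
    {"tx": 1,"ty": 0.51,"tz": 0,"ax": 0,"ay": 0,"az": 0,"fingers": -1}
  ]
}}

```text
clock: 1.52
ee_pos: [0.403, -0.1429, 0.3505]
tcp_rot: [-2.125, -2.313, -0.002]
wrist_force: [0.4, -0.0, -0.4]
gripper_width: 0.0005
grip_force: 0.0
```

Request:
{"method": "play_rows", "body": {
  "moves": [
    {"tx": 1,"ty": 0.51,"tz": 0,"ax": 0,"ay": 0,"az": 0,"fingers": -1},
    {"tx": 1,"ty": 0.51,"tz": 0,"ax": 0,"ay": 0,"az": 0,"fingers": -1},
    {"tx": 1,"ty": 0.51,"tz": 0,"ax": 0,"ay": 0,"az": 0,"fingers": -1},
    {"tx": 1,"ty": 0.51,"tz": 0,"ax": 0,"ay": 0,"az": 0,"fingers": -1},
    {"tx": 1,"ty": 0.51,"tz": 0,"ax": 0,"ay": 0,"az": 0,"fingers": -1},
    {"tx": 1,"ty": 0.51,"tz": 0,"ax": 0,"ay": 0,"az": 0,"fingers": -1},
    {"tx": 1,"ty": 0.51,"tz": 0,"ax": 0,"ay": 0,"az": 0,"fingers": -1}
  ]
}}

```text
clock: 2.1
ee_pos: [0.488, 0.0642, 0.3499]
tcp_rot: [-2.122, -2.315, -0.0]
wrist_force: [0.3, 0.5, -0.3]
gripper_width: 0.0003
grip_force: 0.0
```

```bash
python3 - <<'E'
from h import *
from rig import observe,viewer
f=viewer.grab_frame('wrist'); pickle.dump(f,open('w0.pkl','wb'))
cv2.imwrite('pics/w0.png',f['color'][...,::-1])
print((-f['R'].T@f['t']).round(3),f['R'].round(2).tolist(),f['fovy'],f['k1'])
o=observe();print(o['ee_pos'],o['clock'])
E
```

```text
[0.481 0.137 0.52 ] [[1.0, 0.09, -0.0], [0.08, -0.96, 0.26], [0.02, -0.26, -0.97]] 60.16381278066254 0.0331251823424589
[0.48729602 0.06231006 0.34996317] 2.15
```

View pics/w0.png

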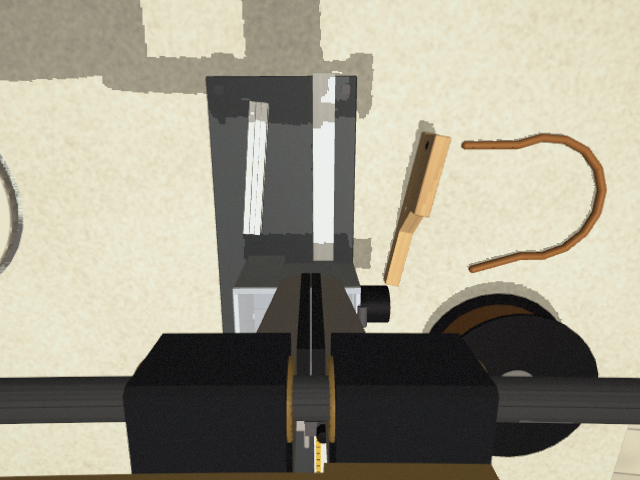

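The wrist view shows the stock's top face from (250–268, 102) to (244–262, 235). The fence face edge runs along column ~313, from row 74 to 260. The stick's handle is at (440,135)–(422,216) and its nose at (392,285).

```bash
cat >> h.py <<'E'
def cloud(f):
    v,u=np.mgrid[0:480,0:640]
    n=cv2.undistortPoints(np.stack([u,v],-1).reshape(-1,1,2).astype(float),K(f),np.array([f['k1'],0,0,0.]))[:,0]
    P=np.c_[n,np.ones(len(n))]*f['range_z'].reshape(-1,1)
    return ((P-f['t'])@f['R']).reshape(480,640,3)
def rect(P,box,z0,z1):
    m=(P[...,0]>box[0])&(P[...,0]<box[1])&(P[...,1]>box[2])&(P[...,1]<box[3])&(P[...,2]>z0)&(P[...,2]<z1)
    Q=P[m]; 
    c=cv2.boxPoints(cv2.minAreaRect((Q[:,:2]*1000).astype(np.float32)))/1000
    print('n',len(Q),'z',np.median(Q[:,2]).round(4),'ctr',c.mean(0).round(4),c.round(4).tolist())
    return Q
E
python3 - <<'E'
from h import *
f=pickle.load(open('w0.pkl','rb')); P=cloud(f)
print('stick handle');rect(P,(.56,.66,.03,.17),.056,.07)
print('stick bar');rect(P,(.56,.66,-.09,.045),.012,.024)
print('stock');rect(P,(.38,.455,-.03,.19),.038,.052)
print('fence');rect(P,(.46,.52,.03,.20),.041,.053)
print('bed corners',px2w(f,[(207,77),(357,76)],.025).round(4))
print('fence face',px2w(f,[(313,74),(314,260)],.047).round(4))
print('stock c',px2w(f,[(250,102),(268,103),(262,236),(244,234)],.045).round(4))
E
```

```text
stick handle
n 1442 z 0.0622 ctr [0.6184 0.0936] [[0.6039999723434448, 0.04960000142455101], [0.623199999332428, 0.04749999940395355], [0.6327999830245972, 0.13770000636577606], [0.6136000156402588, 0.1396999955177307]]
stick bar
n 925 z 0.0182 ctr [ 0.6073 -0.0049] [[0.5928999781608582, -0.052799999713897705], [0.611299991607666, -0.05480000004172325], [0.6216999888420105, 0.0430000014603138], [0.6032999753952026, 0.04500000178813934]]
stock
n 2504 z 0.0448 ctr [0.4238 0.0652] [[0.3926999866962433, 0.15369999408721924], [0.41609999537467957, -0.028300000354647636], [0.45500001311302185, -0.02329999953508377], [0.43160000443458557, 0.15870000422000885]]
fence
n 3190 z 0.0473 ctr [0.4976 0.1103] [[0.47859999537467957, 0.19040000438690186], [0.49300000071525574, 0.028200000524520874], [0.5164999961853027, 0.030300000682473183], [0.5020999908447266, 0.19249999523162842]]
bed corners [[0.361  0.1781 0.025 ]
 [0.5278 0.1939 0.025 ]]
fence face [[ 0.4787  0.1893  0.047 ]
 [ 0.4984 -0.0185  0.047 ]]
stock c [[0.4128 0.1552 0.045 ]
 [0.4324 0.1559 0.045 ]
 [0.4343 0.0053 0.045 ]
 [0.4129 0.0059 0.045 ]]
```

```bash
cat >> h.py <<'E'
A=5.1; c_,s_=np.cos(np.radians(A)),np.sin(np.radians(A))
XA=np.array([c_,s_,0]);YA=np.array([-s_,c_,0]);O=np.array([.5053,-.1095,0])
saw=lambda x,y,z:O+x*XA+y*YA+np.array([0,0,z])
tosaw=lambda p:np.array([(np.array(p)-O)@XA,(np.array(p)-O)@YA,p[2]])
E
python3 - <<'E'
from h import *
from rig import observe
o=observe();go(o,saw(-.105,.2,.15),5.1);print(o['q'])
E
```

```text
t [ 0.135  -0.5108  1.0005] a [-3.000e-04  4.000e-04  4.991e-01]
[ 1.24208302e-01  3.15172650e-02  1.73277375e+00 -1.15307611e-04
  1.37860127e+00  3.81321918e-02]
```

Request:
{"method": "play_rows", "body": {
  "moves": [
    {"tx": 0.135,"ty": -0.511,"tz": 1,"ax": 0,"ay": 0,"az": 0.42,"fingers": 1},
    {"tx": 0.135,"ty": -0.511,"tz": 1,"ax": 0,"ay": 0,"az": 0.42,"fingers": 1},
    {"tx": 0.135,"ty": -0.511,"tz": 1,"ax": 0,"ay": 0,"az": 0.42,"fingers": 1},
    {"tx": 0.135,"ty": -0.511,"tz": 1,"ax": 0,"ay": 0,"az": 0.42,"fingers": 1},
    {"tx": 0.135,"ty": -0.511,"tz": 1,"ax": 0,"ay": 0,"az": 0.42,"fingers": 1},
    {"tx": 0.135,"ty": -0.511,"tz": 1,"ax": 0,"ay": 0,"az": 0.42,"fingers": 1},
    {"tx": 0.135,"ty": -0.511,"tz": 1,"ax": 0,"ay": 0,"az": 0.42,"fingers": 1},
    {"tx": 0.135,"ty": -0.511,"tz": 1,"ax": 0,"ay": 0,"az": 0.42,"fingers": 1},
    {"tx": 0.135,"ty": -0.511,"tz": 1,"ax": 0,"ay": 0,"az": 0.42,"fingers": 1},
    {"tx": 0.135,"ty": -0.511,"tz": 1,"ax": 0,"ay": 0,"az": 0.42,"fingers": 1},
    {"tx": 0.135,"ty": -0.511,"tz": 1,"ax": 0,"ay": 0,"az": 0.42,"fingers": 1},
    {"tx": 0.135,"ty": -0.511,"tz": 1,"ax": 0,"ay": 0,"az": 0.42,"fingers": 1}
  ]
}}

```text
clock: 3.15
ee_pos: [0.3828, 0.0782, 0.1506]
tcp_rot: [3.099, 0.516, -0.0]
wrist_force: [0.0, 0.3, 0.0]
gripper_width: 0.0782
grip_force: 0.0
```

```bash
python3 - <<'E'
from h import *
from rig import observe
o=observe();go(o,saw(-.105,.2,.032),5.1)
E
```

```text
t [ 0.0045 -0.0105  0.5932] a [0.0001 0.0001 0.0766]
```

Request:
{"method": "play_rows", "body": {
  "moves": [
    {"tx": 0.0045,"ty": -0.0105,"tz": 0.1,"ax": 0,"ay": 0,"az": 0.0766,"fingers": 1},
    {"tx": 0.0045,"ty": -0.0105,"tz": 0.3,"ax": 0,"ay": 0,"az": 0.0766,"fingers": 1},
    {"tx": 0.0045,"ty": -0.0105,"tz": 0.45,"ax": 0,"ay": 0,"az": 0.0766,"fingers": 1},
    {"tx": 0.0045,"ty": -0.0105,"tz": 0.55,"ax": 0,"ay": 0,"az": 0.0766,"fingers": 1},
    {"tx": 0.0045,"ty": -0.0105,"tz": 0.593,"ax": 0,"ay": 0,"az": 0.0766,"fingers": 1},
    {"tx": 0.0045,"ty": -0.0105,"tz": 0.593,"ax": 0,"ay": 0,"az": 0.0766,"fingers": 1},
    {"tx": 0.0045,"ty": -0.0105,"tz": 0.593,"ax": 0,"ay": 0,"az": 0.0766,"fingers": 1}
  ]
}}

```text
clock: 3.73
ee_pos: [0.3834, 0.0813, 0.0323]
tcp_rot: [3.138, 0.148, -0.001]
wrist_force: [-0.4, -0.1, -0.4]
gripper_width: 0.0918
grip_force: 0.0
```

```bash
python3 - <<'E'
from h import *
from rig import observe
o=observe();go(o,saw(-.03,.2,.032),5.1);print(o['wrist_force'],tosaw(o['ee_pos']))
E
```

```text
t [0.3722 0.0064 0.0015] a [0.     0.0002 0.0017]
[-0.4479725  -0.0881372  -0.39850062] [-0.10443916  0.20088293  0.03233182]
```

Request:
{"method": "play_rows", "body": {
  "moves": [
    {"tx": 0.05,"ty": 0,"tz": 0,"ax": 0,"ay": 0,"az": 0.0017,"fingers": 1},
    {"tx": 0.09,"ty": 0,"tz": 0,"ax": 0,"ay": 0,"az": 0.0017,"fingers": 1},
    {"tx": 0.12,"ty": 0,"tz": 0,"ax": 0,"ay": 0,"az": 0.0017,"fingers": 1},
    {"tx": 0.15,"ty": 0,"tz": 0,"ax": 0,"ay": 0,"az": 0.0017,"fingers": 1},
    {"tx": 0.18,"ty": 0,"tz": 0,"ax": 0,"ay": 0,"az": 0.0017,"fingers": 1},
    {"tx": 0.21,"ty": 0,"tz": 0,"ax": 0,"ay": 0,"az": 0.0017,"fingers": 1},
    {"tx": 0.24,"ty": 0,"tz": 0,"ax": 0,"ay": 0,"az": 0.0017,"fingers": 1},
    {"tx": 0.27,"ty": 0,"tz": 0,"ax": 0,"ay": 0,"az": 0.0017,"fingers": 1},
    {"tx": 0.29,"ty": 0,"tz": 0,"ax": 0,"ay": 0,"az": 0.0017,"fingers": 1},
    {"tx": 0.31,"ty": 0,"tz": 0,"ax": 0,"ay": 0,"az": 0.0017,"fingers": 1},
    {"tx": 0.325,"ty": 0,"tz": 0,"ax": 0,"ay": 0,"az": 0.0017,"fingers": 1},
    {"tx": 0.335,"ty": 0,"tz": 0,"ax": 0,"ay": 0,"az": 0.0017,"fingers": 1}
  ]
}}

```text
clock: 4.73
ee_pos: [0.4505, 0.088, 0.0319]
tcp_rot: [-3.139, -0.139, -0.0]
wrist_force: [-1.4, -0.4, -0.9]
gripper_width: 0.0917
grip_force: 0.5
```

Request:
{"method": "play_rows", "body": {
  "moves": [
    {"tx": 0.006,"ty": 0,"tz": 0,"ax": 0,"ay": 0,"az": 0,"fingers": 1},
    {"tx": 0.012,"ty": 0,"tz": 0,"ax": 0,"ay": 0,"az": 0,"fingers": 1},
    {"tx": 0.018,"ty": 0,"tz": 0,"ax": 0,"ay": 0,"az": 0,"fingers": 1}
  ]
}}

```text
clock: 4.98
ee_pos: [0.4536, 0.0883, 0.032]
tcp_rot: [3.139, 0.139, -0.0]
wrist_force: [-1.4, -1.0, 0.1]
gripper_width: 0.0916
grip_force: 0.5
```

Request:
{"method": "play_rows", "body": {
  "moves": [
    {"tx": 0.006,"ty": 0,"tz": 0,"ax": 0,"ay": 0,"az": 0,"fingers": 1},
    {"tx": 0.012,"ty": 0,"tz": 0,"ax": 0,"ay": 0,"az": 0,"fingers": 1},
    {"tx": 0.018,"ty": 0,"tz": 0,"ax": 0,"ay": 0,"az": 0,"fingers": 1}
  ]
}}

```text
clock: 5.23
ee_pos: [0.4574, 0.0887, 0.032]
tcp_rot: [-3.139, -0.139, -0.0]
wrist_force: [-1.1, -0.4, -1.1]
gripper_width: 0.0918
grip_force: 0.4
```

Request:
{"method": "play_rows", "body": {
  "moves": [
    {"tx": 0.005,"ty": 0,"tz": 0,"ax": 0,"ay": 0,"az": 0,"fingers": 1},
    {"tx": 0.01,"ty": 0,"tz": 0,"ax": 0,"ay": 0,"az": 0,"fingers": 1}
  ]
}}

```text
clock: 5.4
ee_pos: [0.458, 0.0886, 0.0318]
tcp_rot: [3.138, 0.139, -0.004]
wrist_force: [-7.0, 0.0, 6.2]
gripper_width: 0.092
grip_force: 3.6
```

Request:
{"method": "play_rows", "body": {
  "moves": [
    {"tx": 0.005,"ty": 0,"tz": 0,"ax": 0,"ay": 0,"az": 0,"fingers": 1},
    {"tx": 0.005,"ty": 0,"tz": 0,"ax": 0,"ay": 0,"az": 0,"fingers": 1},
    {"tx": -0.02,"ty": 0,"tz": 0,"ax": 0,"ay": 0,"az": 0,"fingers": 1},
    {"tx": -0.1,"ty": 0,"tz": 0,"ax": 0,"ay": 0,"az": 0,"fingers": 1},
    {"tx": -0.15,"ty": 0,"tz": -0.15,"ax": 0,"ay": 0,"az": 0,"fingers": 1},
    {"tx": -0.15,"ty": 0,"tz": -0.35,"ax": 0,"ay": 0,"az": 0,"fingers": 1},
    {"tx": -0.05,"ty": 0,"tz": -0.6,"ax": 0,"ay": 0,"az": 0,"fingers": 1},
    {"tx": -0.05,"ty": 0,"tz": -0.7,"ax": 0,"ay": 0,"az": 0,"fingers": 1}
  ]
}}

```text
clock: 6.07
ee_pos: [0.4513, 0.0882, 0.1752]
tcp_rot: [-3.138, -0.139, -0.007]
wrist_force: [1.7, 0.5, 0.6]
gripper_width: 0.0913
grip_force: 0.0
```

```bash
python3 - <<'E'
from h import *
from rig import observe
# stick: axis from bar+handle centres
h=np.array([.6184,.0936]);b=np.array([.6073,-.0049]);d=b-h;d/=np.linalg.norm(d);print('stick heading',np.degrees(np.arctan2(d[1],d[0])))
nose=np.array([.6021,-.0538]);print('origin from nose',nose-.14*d,'from handle',h+.008*d)
yaw=np.degrees(np.arctan2(-d[1],-d[0]));print(yaw)
o=observe();go(o,[.6177,.0856,.18],yaw);print(o['q'],o['clock'])
E
```

```text
stick heading -96.4295567484417
origin from nose [0.61777742 0.08531944] from handle [0.61750415 0.08565032]
83.57044325155832
t [ 0.8277  0.0866 -0.0207] a [ 0.0008 -0.0012 -0.4362]
[ 1.89883367e-01  1.39112448e-01  2.01756728e+00 -5.44116910e-05
  9.80623281e-01  1.67241355e+00] 6.0667
```

Request:
{"method": "play_rows", "body": {
  "moves": [
    {"tx": 0.828,"ty": 0.087,"tz": -0.02,"ax": 0,"ay": 0,"az": -0.436,"fingers": 0},
    {"tx": 0.828,"ty": 0.087,"tz": -0.02,"ax": 0,"ay": 0,"az": -0.436,"fingers": 0},
    {"tx": 0.828,"ty": 0.087,"tz": -0.02,"ax": 0,"ay": 0,"az": -0.436,"fingers": 0},
    {"tx": 0.828,"ty": 0.087,"tz": -0.02,"ax": 0,"ay": 0,"az": -0.436,"fingers": 0},
    {"tx": 0.828,"ty": 0.087,"tz": -0.02,"ax": 0,"ay": 0,"az": -0.436,"fingers": 0},
    {"tx": 0.828,"ty": 0.087,"tz": -0.02,"ax": 0,"ay": 0,"az": -0.436,"fingers": 0},
    {"tx": 0.828,"ty": 0.087,"tz": -0.02,"ax": 0,"ay": 0,"az": -0.436,"fingers": 0},
    {"tx": 0.828,"ty": 0.087,"tz": -0.02,"ax": 0,"ay": 0,"az": -0.436,"fingers": 0},
    {"tx": 0.828,"ty": 0.087,"tz": -0.02,"ax": 0,"ay": 0,"az": -0.436,"fingers": 0},
    {"tx": 0.828,"ty": 0.087,"tz": -0.02,"ax": 0,"ay": 0,"az": -0.436,"fingers": 0},
    {"tx": 0.828,"ty": 0.087,"tz": -0.02,"ax": 0,"ay": 0,"az": -0.436,"fingers": 0},
    {"tx": 0.828,"ty": 0.087,"tz": -0.02,"ax": 0,"ay": 0,"az": -0.436,"fingers": 0}
  ]
}}

```text
clock: 7.07
ee_pos: [0.6161, 0.0852, 0.1761]
tcp_rot: [2.337, 2.099, 0.001]
wrist_force: [0.6, -0.1, 0.0]
gripper_width: 0.0462
grip_force: 0.0
```

```bash
python3 - <<'E'
from h import *
from rig import observe,viewer
o=observe();go(o,[.6177,.0855,.0275],83.7);print(o['q'].round(2),o['clock'])
f=viewer.grab_frame('wrist'); pickle.dump(f,open('w1.pkl','wb'));cv2.imwrite('pics/w1.png',f['color'][...,::-1])
E
```

```text
t [0.0022 0.0071 0.7428] a [ 0.0003 -0.0001  0.0008]
[ 0.14  0.39  1.68 -0.    1.08  0.24] 7.0667
```

View pics/w1.png

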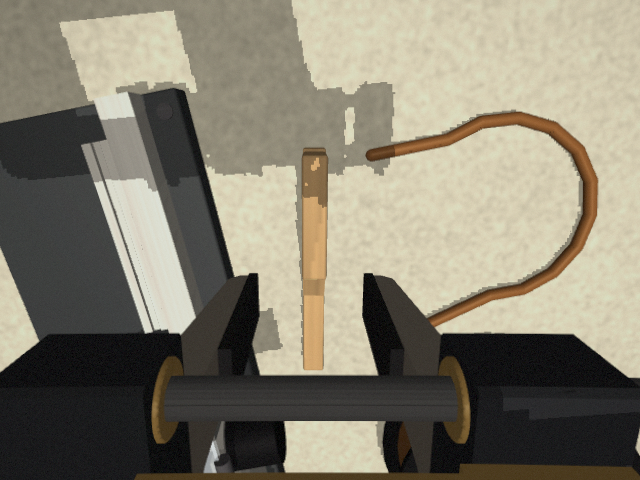

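The stick is centred between the fingers, with the handle at (314,150–280) and the nose at (313,368). The stock lies against the fence, from (85,142) to (150,330). I'll go down and grip.

Request:
{"method": "play_rows", "body": {
  "moves": [
    {"tx": 0.002,"ty": 0.007,"tz": 0.2,"ax": 0,"ay": 0,"az": 0,"fingers": 0},
    {"tx": 0.002,"ty": 0.007,"tz": 0.4,"ax": 0,"ay": 0,"az": 0,"fingers": 0},
    {"tx": 0.002,"ty": 0.007,"tz": 0.55,"ax": 0,"ay": 0,"az": 0,"fingers": 0},
    {"tx": 0.002,"ty": 0.007,"tz": 0.66,"ax": 0,"ay": 0,"az": 0,"fingers": 0},
    {"tx": 0.002,"ty": 0.007,"tz": 0.72,"ax": 0,"ay": 0,"az": 0,"fingers": 0},
    {"tx": 0.002,"ty": 0.007,"tz": 0.743,"ax": 0,"ay": 0,"az": 0,"fingers": 0},
    {"tx": 0.002,"ty": 0.007,"tz": 0.743,"ax": 0,"ay": 0,"az": 0,"fingers": -1},
    {"tx": 0.002,"ty": 0.007,"tz": 0.743,"ax": 0,"ay": 0,"az": 0,"fingers": -1},
    {"tx": 0.002,"ty": 0.007,"tz": 0.743,"ax": 0,"ay": 0,"az": 0,"fingers": -1},
    {"tx": 0.002,"ty": 0.007,"tz": 0.743,"ax": 0,"ay": 0,"az": 0,"fingers": -1},
    {"tx": 0.002,"ty": 0.007,"tz": 0.743,"ax": 0,"ay": 0,"az": 0,"fingers": -1},
    {"tx": 0.002,"ty": 0.007,"tz": 0.743,"ax": 0,"ay": 0,"az": 0,"fingers": -1}
  ]
}}

```text
clock: 8.12
ee_pos: [0.6182, 0.0856, 0.0288]
tcp_rot: [2.342, 2.092, 0.003]
wrist_force: [-0.7, -1.2, 7.2]
gripper_width: 0.0176
grip_force: 30.0
```

```bash
python3 - <<'E'
from h import *
from rig import observe
f=pickle.load(open('w1.pkl','rb')); P=cloud(f)
S=np.stack([(P-O)@XA,(P-O)@YA,P[...,2]],-1)
print('stock in saw');Q=rect(S,(-.04,-.003,.095,.30),.040,.0462)
print(np.percentile(Q[:,0],[2,50,98]),np.percentile(Q[:,1],[.5,99.5]))
print('fence in saw');Q=rect(S,(-.004,.04,.095,.30),.0463,.052)
for a,b in((.12,.16),(.23,.28)):
    m=(S[...,1]>a)&(S[...,1]<b)&(S[...,2]>.04)&(S[...,2]<.052)&(abs(S[...,0])<.06); q=S[m]; print(np.percentile(q[:,0],[1,99]))
o=observe();print(o['gripper_width'],o['grip_force'],o['ee_pos'],o['clock'],o['wrist_force'])
E
```

```text
stock in saw
n 4130 z 0.0446 ctr [-0.0118  0.1988] [[-0.020899999886751175, 0.27379998564720154], [-0.020600000396370888, 0.12370000034570694], [-0.00279999990016222, 0.12370000034570694], [-0.003000000026077032, 0.27379998564720154]]
[-0.01989973 -0.01303841 -0.00341937] [0.12496551 0.2732227 ]
fence in saw
n 7446 z 0.0474 ctr [0.0103 0.2092] [[-0.0038999998942017555, 0.1185000017285347], [0.02449999935925007, 0.1185000017285347], [0.02449999935925007, 0.30000001192092896], [-0.0038999998942017555, 0.30000001192092896]]
[-0.01929866  0.02429187]
[-0.01983376  0.0238307 ]
0.017603445729100196 29.998707175254822 [0.61817498 0.08556894 0.02875665] 8.1167 [-0.68859118 -1.15265194  7.2400585 ]
```

```bash
python3 - <<'E'
from h import *
from rig import observe
o=observe();go(o,saw(-.010,.375,.115),95.1);go(o,saw(-.010,.435,.057),95.1)
E
```

```text
t [ 0.7943 -0.875  -0.4326] a [ 0.0007 -0.0001 -0.0643]
t [ 1.0881 -0.9359 -0.1426] a [ 0.0007 -0.0001 -0.0643]
```

Request:
{"method": "play_rows", "body": {
  "moves": [
    {"tx": 0,"ty": 0,"tz": -0.1,"ax": 0,"ay": 0,"az": 0,"fingers": -1},
    {"tx": 0,"ty": 0,"tz": -0.2,"ax": 0,"ay": 0,"az": 0,"fingers": -1},
    {"tx": 0,"ty": 0,"tz": -0.3,"ax": 0,"ay": 0,"az": 0,"fingers": -1},
    {"tx": 0,"ty": 0,"tz": -0.4,"ax": 0,"ay": 0,"az": 0,"fingers": -1},
    {"tx": 0,"ty": 0,"tz": -0.42,"ax": 0,"ay": 0,"az": 0,"fingers": -1},
    {"tx": 0,"ty": 0,"tz": -0.42,"ax": 0,"ay": 0,"az": 0,"fingers": -1}
  ]
}}

```text
clock: 8.62
ee_pos: [0.6183, 0.0856, 0.1129]
tcp_rot: [2.342, 2.091, 0.004]
wrist_force: [-0.1, 0.3, -1.4]
gripper_width: 0.0177
grip_force: 30.0
```

Request:
{"method": "play_rows", "body": {
  "moves": [
    {"tx": 0.17,"ty": -0.1,"tz": 0,"ax": 0,"ay": 0,"az": -0.0643,"fingers": -1},
    {"tx": 0.34,"ty": -0.2,"tz": 0,"ax": 0,"ay": 0,"az": -0.0643,"fingers": -1},
    {"tx": 0.5,"ty": -0.35,"tz": 0,"ax": 0,"ay": 0,"az": -0.0643,"fingers": -1},
    {"tx": 0.65,"ty": -0.5,"tz": 0,"ax": 0,"ay": 0,"az": -0.0643,"fingers": -1},
    {"tx": 0.8,"ty": -0.65,"tz": 0,"ax": 0,"ay": 0,"az": -0.0643,"fingers": -1},
    {"tx": 0.9,"ty": -0.8,"tz": 0,"ax": 0,"ay": 0,"az": -0.0643,"fingers": -1},
    {"tx": 1,"ty": -0.9,"tz": 0,"ax": 0,"ay": 0,"az": -0.0643,"fingers": -1},
    {"tx": 1,"ty": -0.93,"tz": 0,"ax": 0,"ay": 0,"az": -0.0643,"fingers": -1},
    {"tx": 1,"ty": -0.93,"tz": 0,"ax": 0,"ay": 0,"az": -0.0643,"fingers": -1},
    {"tx": 1,"ty": -0.93,"tz": 0,"ax": 0,"ay": 0,"az": -0.0643,"fingers": -1}
  ]
}}

```text
clock: 9.45
ee_pos: [0.4546, 0.3046, 0.1105]
tcp_rot: [2.119, 2.319, -0.002]
wrist_force: [0.6, -0.0, -1.3]
gripper_width: 0.018
grip_force: 30.0
```

```bash
python3 - <<'E'
from h import *
from rig import observe,viewer
o=observe();print(o['clock'],tosaw(o['ee_pos']),o['wrist_force'])
f=viewer.grab_frame('wrist'); P=cloud(f)
S=np.stack([(P-O)@XA,(P-O)@YA,P[...,2]],-1)
g=tosaw(o['ee_pos'])
# stick points ahead of the gripper
print('bar in saw')
Q=rect(S,(g[0]-.05,g[0]+.05,g[1]-.16,g[1]-.04),.075,.125)
print(np.percentile(Q[:,0],[1,50,99]),np.percentile(Q[:,2],[5,50,95]))
go(o,saw(-.010,.43,.057),95.1)
cv2.imwrite('pics/w2.png',f['color'][...,::-1])
E
```

```text
9.45 [-0.01367488  0.41692016  0.11053314] [ 6.25061834e-01 -3.28994085e-05 -1.33558029e+00]
bar in saw
n 1729 z 0.1001 ctr [-0.0143  0.3287] [[-0.023099999874830246, 0.3127000033855438], [-0.00570000009611249, 0.3125], [-0.005400000140070915, 0.3447999954223633], [-0.02290000021457672, 0.3449000120162964]]
[-0.02303074 -0.01417105 -0.00576654] [0.09919266 0.10014787 0.10108123]
t [0.0656 0.0187 0.2676] a [-0.0003  0.0003  0.0004]
```

View pics/w2.png

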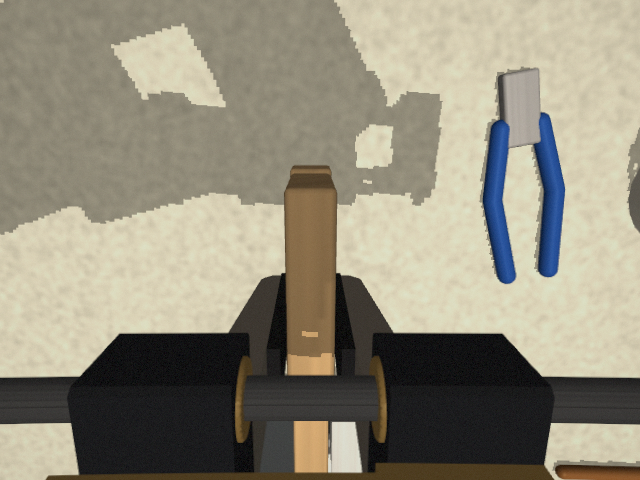

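The stick is held straight along the fence, with the handle at (311,190–350). Next I estimate the stop screw and roller from the stored clouds.

```bash
python3 - <<'E'
from h import *
for n in('top0','side0'):
    f=pickle.load(open(n+'.pkl','rb')); P=cloud(f)
    S=np.stack([(P-O)@XA,(P-O)@YA,P[...,2]],-1)
    for x0,x1,z0,z1 in((-.022,-.002,.031,.046),(-.022,-.002,.046,.08)):
        m=(S[...,0]>x0)&(S[...,0]<x1)&(S[...,1]>-.16)&(S[...,1]<-.07)&(S[...,2]>z0)&(S[...,2]<z1)
        q=S[m]; print(n,len(q),np.sort(q[:,1])[::-1][:200:4].round(3))
E
```

```text
top0 47 [-0.073 -0.088 -0.116 -0.117 -0.119 -0.122 -0.122 -0.141 -0.15  -0.154
 -0.155 -0.159]
top0 77 [-0.119 -0.122 -0.123 -0.124 -0.125 -0.127 -0.127 -0.129 -0.13  -0.132
 -0.132 -0.133 -0.135 -0.136 -0.137 -0.138 -0.14  -0.141 -0.142 -0.146]
side0 69 [-0.122 -0.143 -0.143 -0.143 -0.144 -0.144 -0.144 -0.145 -0.145 -0.145
 -0.146 -0.147 -0.149 -0.151 -0.153 -0.156 -0.158 -0.16 ]
side0 152 [-0.123 -0.123 -0.124 -0.125 -0.126 -0.127 -0.127 -0.128 -0.129 -0.13
 -0.13  -0.13  -0.131 -0.132 -0.133 -0.134 -0.134 -0.135 -0.136 -0.136
 -0.137 -0.137 -0.139 -0.139 -0.14  -0.141 -0.142 -0.143 -0.143 -0.143
 -0.143 -0.144 -0.144 -0.144 -0.144 -0.144 -0.145 -0.145]
```

Request:
{"method": "play_rows", "body": {
  "moves": [
    {"tx": 0.066,"ty": 0.013,"tz": 0.1,"ax": 0,"ay": 0,"az": 0,"fingers": -1},
    {"tx": 0.066,"ty": 0.013,"tz": 0.18,"ax": 0,"ay": 0,"az": 0,"fingers": -1},
    {"tx": 0.066,"ty": 0.013,"tz": 0.24,"ax": 0,"ay": 0,"az": 0,"fingers": -1},
    {"tx": 0.066,"ty": 0.013,"tz": 0.268,"ax": 0,"ay": 0,"az": 0,"fingers": -1},
    {"tx": 0.066,"ty": 0.013,"tz": 0.268,"ax": 0,"ay": 0,"az": 0,"fingers": -1},
    {"tx": 0.066,"ty": 0.013,"tz": 0.268,"ax": 0,"ay": 0,"az": 0,"fingers": -1}
  ]
}}

```text
clock: 10.0
ee_pos: [0.4566, 0.3178, 0.0577]
tcp_rot: [-2.121, -2.317, 0.001]
wrist_force: [0.4, -0.9, -0.3]
gripper_width: 0.0178
grip_force: 30.0
```

```bash
python3 - <<'E'
from h import *
from rig import observe
o=observe();print(o['clock'],tosaw(o['ee_pos']),o['wrist_force'])
go(o,saw(-.0110,.414,.0567),95.1)
E
```

```text
10.0 [-0.01048216  0.42993129  0.05766401] [ 0.43811523 -0.85725597 -0.26555314]
t [-0.0797 -0.0025  0.0049] a [-0.0002  0.0001 -0.0003]
```

Request:
{"method": "play_rows", "body": {
  "moves": [
    {"tx": -0.03,"ty": -0.0025,"tz": 0.004,"ax": 0,"ay": 0,"az": 0,"fingers": -1},
    {"tx": -0.055,"ty": -0.0025,"tz": 0.004,"ax": 0,"ay": 0,"az": 0,"fingers": -1},
    {"tx": -0.07,"ty": -0.0025,"tz": 0.004,"ax": 0,"ay": 0,"az": 0,"fingers": -1},
    {"tx": -0.08,"ty": -0.0025,"tz": 0.004,"ax": 0,"ay": 0,"az": 0,"fingers": -1},
    {"tx": -0.09,"ty": -0.0025,"tz": 0.004,"ax": 0,"ay": 0,"az": 0,"fingers": -1},
    {"tx": -0.1,"ty": -0.0025,"tz": 0.004,"ax": 0,"ay": 0,"az": 0,"fingers": -1},
    {"tx": -0.12,"ty": -0.0025,"tz": 0.004,"ax": 0,"ay": 0,"az": 0,"fingers": -1},
    {"tx": -0.14,"ty": -0.0025,"tz": 0.004,"ax": 0,"ay": 0,"az": 0,"fingers": -1},
    {"tx": -0.16,"ty": -0.0025,"tz": 0.004,"ax": 0,"ay": 0,"az": 0,"fingers": -1},
    {"tx": -0.18,"ty": -0.0025,"tz": 0.004,"ax": 0,"ay": 0,"az": 0,"fingers": -1},
    {"tx": -0.2,"ty": -0.0025,"tz": 0.004,"ax": 0,"ay": 0,"az": 0,"fingers": -1},
    {"tx": -0.22,"ty": -0.0025,"tz": 0.004,"ax": 0,"ay": 0,"az": 0,"fingers": -1}
  ]
}}

```text
clock: 11.0
ee_pos: [0.4598, 0.2742, 0.057]
tcp_rot: [2.12, 2.318, 0.0]
wrist_force: [0.1, 2.6, -0.2]
gripper_width: 0.0178
grip_force: 30.0
```

```bash
cat > s.py <<'E'
from h import *
from rig import observe,viewer
o=observe();print(o['clock'],tosaw(o['ee_pos']).round(4),'Fsaw',(o['wrist_force']@np.c_[XA,YA,[0,0,1]]).round(2),o['gripper_width'])
f=viewer.grab_frame('top'); P=cloud(f)
S=np.stack([(P-O)@XA,(P-O)@YA,P[...,2]],-1)
for z0,z1,y0,y1 in((.0385,.0455,.1,.3),):
    m=(S[...,0]>-.03)&(S[...,0]<-.004)&(S[...,1]>y0)&(S[...,1]<y1)&(S[...,2]>z0)&(S[...,2]<z1)
    q=S[m]
    if len(q): print(len(q),np.percentile(q[:,1],[1,99]).round(4),np.percentile(q[:,0],[2,98]).round(4))
E
python3 s.py
```

```text
11.0 [-0.0112  0.3862  0.057 ] Fsaw [ 0.34  2.54 -0.16] 0.01782290881282143
281 [0.1023 0.2968] [-0.0212 -0.0045]
```

Request:
{"method": "play_rows", "body": {
  "moves": [
    {"tx": -0.035,"ty": 0,"tz": 0,"ax": 0,"ay": 0,"az": 0,"fingers": -1},
    {"tx": -0.07,"ty": 0,"tz": 0,"ax": 0,"ay": 0,"az": 0,"fingers": -1},
    {"tx": -0.105,"ty": 0,"tz": 0,"ax": 0,"ay": 0,"az": 0,"fingers": -1},
    {"tx": -0.14,"ty": 0,"tz": 0,"ax": 0,"ay": 0,"az": 0,"fingers": -1},
    {"tx": -0.175,"ty": 0,"tz": 0,"ax": 0,"ay": 0,"az": 0,"fingers": -1},
    {"tx": -0.21,"ty": 0,"tz": 0,"ax": 0,"ay": 0,"az": 0,"fingers": -1},
    {"tx": -0.245,"ty": 0,"tz": 0,"ax": 0,"ay": 0,"az": 0,"fingers": -1},
    {"tx": -0.28,"ty": 0,"tz": 0,"ax": 0,"ay": 0,"az": 0,"fingers": -1},
    {"tx": -0.315,"ty": 0,"tz": 0,"ax": 0,"ay": 0,"az": 0,"fingers": -1},
    {"tx": -0.35,"ty": 0,"tz": 0,"ax": 0,"ay": 0,"az": 0,"fingers": -1},
    {"tx": -0.385,"ty": 0,"tz": 0,"ax": 0,"ay": 0,"az": 0,"fingers": -1},
    {"tx": -0.42,"ty": 0,"tz": 0,"ax": 0,"ay": 0,"az": 0,"fingers": -1}
  ]
}}

```text
clock: 12.05
ee_pos: [0.4677, 0.1911, 0.0573]
tcp_rot: [-2.121, -2.317, -0.003]
wrist_force: [0.2, 4.2, -0.3]
gripper_width: 0.0177
grip_force: 30.0
```

```bash
python3 s.py
```

```text
12.05 [-0.0108  0.3027  0.0573] Fsaw [ 0.59  4.17 -0.31] 0.017706693413992735
161 [0.1023 0.2387] [-0.0209 -0.0044]
```

Request:
{"method": "play_rows", "body": {
  "moves": [
    {"tx": -0.025,"ty": 0,"tz": 0,"ax": 0,"ay": 0,"az": 0,"fingers": -1},
    {"tx": -0.05,"ty": 0,"tz": 0,"ax": 0,"ay": 0,"az": 0,"fingers": -1},
    {"tx": -0.075,"ty": 0,"tz": 0,"ax": 0,"ay": 0,"az": 0,"fingers": -1},
    {"tx": -0.1,"ty": 0,"tz": 0,"ax": 0,"ay": 0,"az": 0,"fingers": -1},
    {"tx": -0.125,"ty": 0,"tz": 0,"ax": 0,"ay": 0,"az": 0,"fingers": -1},
    {"tx": -0.15,"ty": 0,"tz": 0,"ax": 0,"ay": 0,"az": 0,"fingers": -1},
    {"tx": -0.175,"ty": 0,"tz": 0,"ax": 0,"ay": 0,"az": 0,"fingers": -1},
    {"tx": -0.2,"ty": 0,"tz": 0,"ax": 0,"ay": 0,"az": 0,"fingers": -1},
    {"tx": -0.225,"ty": 0,"tz": 0,"ax": 0,"ay": 0,"az": 0,"fingers": -1},
    {"tx": -0.25,"ty": 0,"tz": 0,"ax": 0,"ay": 0,"az": 0,"fingers": -1},
    {"tx": -0.275,"ty": 0,"tz": 0,"ax": 0,"ay": 0,"az": 0,"fingers": -1},
    {"tx": -0.3,"ty": 0,"tz": 0,"ax": 0,"ay": 0,"az": 0,"fingers": -1}
  ]
}}

```text
clock: 13.1
ee_pos: [0.4727, 0.1306, 0.057]
tcp_rot: [2.12, 2.318, 0.0]
wrist_force: [0.3, 3.7, -0.5]
gripper_width: 0.0177
grip_force: 30.0
```

```bash
python3 s.py
```

```text
13.1 [-0.0112  0.2421  0.057 ] Fsaw [ 0.66  3.64 -0.46] 0.017743286672115274
62 [0.1012 0.1777] [-0.0213 -0.0049]
```

Request:
{"method": "play_rows", "body": {
  "moves": [
    {"tx": -0.02,"ty": 0,"tz": 0,"ax": 0,"ay": 0,"az": 0,"fingers": -1},
    {"tx": -0.04,"ty": 0,"tz": 0,"ax": 0,"ay": 0,"az": 0,"fingers": -1},
    {"tx": -0.06,"ty": 0,"tz": 0,"ax": 0,"ay": 0,"az": 0,"fingers": -1},
    {"tx": -0.08,"ty": 0,"tz": 0,"ax": 0,"ay": 0,"az": 0,"fingers": -1},
    {"tx": -0.1,"ty": 0,"tz": 0,"ax": 0,"ay": 0,"az": 0,"fingers": -1},
    {"tx": -0.12,"ty": 0,"tz": 0,"ax": 0,"ay": 0,"az": 0,"fingers": -1},
    {"tx": -0.14,"ty": 0,"tz": 0,"ax": 0,"ay": 0,"az": 0,"fingers": -1},
    {"tx": -0.155,"ty": 0,"tz": 0,"ax": 0,"ay": 0,"az": 0,"fingers": -1},
    {"tx": -0.17,"ty": 0,"tz": 0,"ax": 0,"ay": 0,"az": 0,"fingers": -1},
    {"tx": -0.18,"ty": 0,"tz": 0,"ax": 0,"ay": 0,"az": 0,"fingers": -1}
  ]
}}

```text
clock: 13.98
ee_pos: [0.4757, 0.0949, 0.057]
tcp_rot: [-2.12, -2.318, 0.0]
wrist_force: [-0.3, 3.7, 0.8]
gripper_width: 0.0177
grip_force: 30.0
```

```bash
cat >> s.py <<'E'
for y0,y1 in((-.13,-.065),):
    m=(S[...,0]>-.025)&(S[...,0]<-.003)&(S[...,1]>y0)&(S[...,1]<y1)&(S[...,2]>.030)&(S[...,2]<.05)
    q=S[m]; print('outfeed ys',np.sort(q[:,1]).round(3)[::3])
cv2.imwrite('pics/t3.png',cv2.resize(f['color'][245:295,340:430],None,fx=8,fy=8,interpolation=cv2.INTER_CUBIC)[...,::-1])
E
python3 s.py
```

```text
13.9833 [-0.0113  0.2062  0.057 ] Fsaw [-0.01  3.67  0.78] 0.01768366574517358
31 [0.101  0.1415] [-0.0214 -0.0044]
outfeed ys [-0.128 -0.125 -0.123 -0.122 -0.121 -0.12  -0.119 -0.117 -0.117 -0.114
 -0.1   -0.092 -0.085 -0.082 -0.081 -0.08  -0.079 -0.078 -0.077 -0.076
 -0.075 -0.074 -0.072 -0.072 -0.07  -0.07  -0.069]
```

View pics/t3.png

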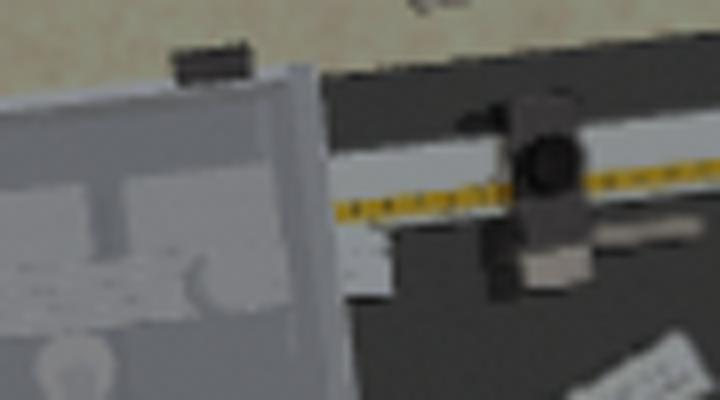

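The stock's lead end shows at (395,262) in the crop. The screw head and stop block start at about (487–515, 255), which leaves a gap of 25–35 mm. I'll feed slowly and watch the force.

Request:
{"method": "play_rows", "body": {
  "moves": [
    {"tx": -0.01,"ty": 0,"tz": 0,"ax": 0,"ay": 0,"az": 0,"fingers": -1},
    {"tx": -0.02,"ty": 0,"tz": 0,"ax": 0,"ay": 0,"az": 0,"fingers": -1},
    {"tx": -0.03,"ty": 0,"tz": 0,"ax": 0,"ay": 0,"az": 0,"fingers": -1},
    {"tx": -0.04,"ty": 0,"tz": 0,"ax": 0,"ay": 0,"az": 0,"fingers": -1}
  ]
}}

```text
clock: 14.37
ee_pos: [0.4764, 0.0872, 0.057]
tcp_rot: [-2.12, -2.318, 0.0]
wrist_force: [0.2, 4.8, 0.2]
gripper_width: 0.0178
grip_force: 30.0
```

Request:
{"method": "play_rows", "body": {
  "moves": [
    {"tx": -0.005,"ty": 0,"tz": 0,"ax": 0,"ay": 0,"az": 0,"fingers": -1},
    {"tx": -0.01,"ty": 0,"tz": 0,"ax": 0,"ay": 0,"az": 0,"fingers": -1},
    {"tx": -0.015,"ty": 0,"tz": 0,"ax": 0,"ay": 0,"az": 0,"fingers": -1}
  ]
}}

```text
clock: 14.62
ee_pos: [0.4768, 0.0843, 0.057]
tcp_rot: [-2.12, -2.318, -0.0]
wrist_force: [-0.2, 3.6, 0.0]
gripper_width: 0.0177
grip_force: 30.0
```

Request:
{"method": "play_rows", "body": {
  "moves": [
    {"tx": -0.005,"ty": 0,"tz": 0,"ax": 0,"ay": 0,"az": 0,"fingers": -1},
    {"tx": -0.01,"ty": 0,"tz": 0,"ax": 0,"ay": 0,"az": 0,"fingers": -1},
    {"tx": -0.015,"ty": 0,"tz": 0,"ax": 0,"ay": 0,"az": 0,"fingers": -1}
  ]
}}

```text
clock: 14.87
ee_pos: [0.477, 0.0813, 0.057]
tcp_rot: [-2.12, -2.318, 0.0]
wrist_force: [-0.6, 2.5, 0.1]
gripper_width: 0.0181
grip_force: 30.0
```

Request:
{"method": "play_rows", "body": {
  "moves": [
    {"tx": -0.005,"ty": 0,"tz": 0,"ax": 0,"ay": 0,"az": 0,"fingers": -1},
    {"tx": -0.01,"ty": 0,"tz": 0,"ax": 0,"ay": 0,"az": 0,"fingers": -1},
    {"tx": -0.015,"ty": 0,"tz": 0,"ax": 0,"ay": 0,"az": 0,"fingers": -1}
  ]
}}

```text
clock: 15.12
ee_pos: [0.4773, 0.0783, 0.057]
tcp_rot: [-2.12, -2.318, 0.0]
wrist_force: [-0.7, 3.3, 0.6]
gripper_width: 0.0176
grip_force: 30.0
```

Request:
{"method": "play_rows", "body": {
  "moves": [
    {"tx": -0.004,"ty": 0,"tz": 0,"ax": 0,"ay": 0,"az": 0,"fingers": -1},
    {"tx": -0.008,"ty": 0,"tz": 0,"ax": 0,"ay": 0,"az": 0,"fingers": -1},
    {"tx": -0.012,"ty": 0,"tz": 0,"ax": 0,"ay": 0,"az": 0,"fingers": -1}
  ]
}}

```text
clock: 15.37
ee_pos: [0.4775, 0.0759, 0.057]
tcp_rot: [2.12, 2.318, 0.0]
wrist_force: [-0.7, 3.5, -0.5]
gripper_width: 0.018
grip_force: 30.0
```

Request:
{"method": "play_rows", "body": {
  "moves": [
    {"tx": -0.004,"ty": 0,"tz": 0,"ax": 0,"ay": 0,"az": 0,"fingers": -1},
    {"tx": -0.008,"ty": 0,"tz": 0,"ax": 0,"ay": 0,"az": 0,"fingers": -1}
  ]
}}

```text
clock: 15.53
ee_pos: [0.4776, 0.0743, 0.057]
tcp_rot: [-2.12, -2.318, 0.0]
wrist_force: [-0.5, 2.4, -0.8]
gripper_width: 0.0178
grip_force: 30.0
```

Request:
{"method": "play_rows", "body": {
  "moves": [
    {"tx": -0.004,"ty": 0,"tz": 0,"ax": 0,"ay": 0,"az": 0,"fingers": -1},
    {"tx": -0.008,"ty": 0,"tz": 0,"ax": 0,"ay": 0,"az": 0,"fingers": -1}
  ]
}}

```text
clock: 15.7
ee_pos: [0.4778, 0.0727, 0.057]
tcp_rot: [2.12, 2.318, -0.0]
wrist_force: [-0.4, 3.3, 0.7]
gripper_width: 0.0178
grip_force: 30.0
```

Request:
{"method": "play_rows", "body": {
  "moves": [
    {"tx": -0.003,"ty": 0,"tz": 0,"ax": 0,"ay": 0,"az": 0,"fingers": -1},
    {"tx": -0.006,"ty": 0,"tz": 0,"ax": 0,"ay": 0,"az": 0,"fingers": -1}
  ]
}}

```text
clock: 15.87
ee_pos: [0.4779, 0.0715, 0.057]
tcp_rot: [-2.12, -2.318, 0.0]
wrist_force: [-0.9, 3.9, -0.1]
gripper_width: 0.0181
grip_force: 30.0
```

Request:
{"method": "play_rows", "body": {
  "moves": [
    {"tx": -0.003,"ty": 0,"tz": 0,"ax": 0,"ay": 0,"az": 0,"fingers": -1},
    {"tx": -0.006,"ty": 0,"tz": 0,"ax": 0,"ay": 0,"az": 0,"fingers": -1}
  ]
}}

```text
clock: 16.03
ee_pos: [0.478, 0.0704, 0.057]
tcp_rot: [2.12, 2.318, 0.0]
wrist_force: [-0.4, 3.6, 0.0]
gripper_width: 0.0179
grip_force: 30.0
```

Request:
{"method": "play_rows", "body": {
  "moves": [
    {"tx": -0.003,"ty": 0,"tz": 0,"ax": 0,"ay": 0,"az": 0,"fingers": -1},
    {"tx": -0.006,"ty": 0,"tz": 0,"ax": 0,"ay": 0,"az": 0,"fingers": -1}
  ]
}}

```text
clock: 16.2
ee_pos: [0.4781, 0.0692, 0.057]
tcp_rot: [-2.12, -2.318, 0.0]
wrist_force: [-0.8, 3.8, -0.6]
gripper_width: 0.0177
grip_force: 30.0
```

Request:
{"method": "play_rows", "body": {
  "moves": [
    {"tx": -0.003,"ty": 0,"tz": 0,"ax": 0,"ay": 0,"az": 0,"fingers": -1},
    {"tx": -0.006,"ty": 0,"tz": 0,"ax": 0,"ay": 0,"az": 0,"fingers": -1}
  ]
}}

```text
clock: 16.37
ee_pos: [0.4782, 0.068, 0.057]
tcp_rot: [-2.12, -2.318, -0.0]
wrist_force: [-0.4, 3.3, -0.5]
gripper_width: 0.0179
grip_force: 30.0
```

```bash
python3 s.py
```

```text
16.3667 [-0.0112  0.1792  0.057 ] Fsaw [-0.09  3.3  -0.48] 0.017886476562403233
15 [0.1014 0.1163] [-0.0203 -0.0067]
outfeed ys [-0.128 -0.125 -0.122 -0.122 -0.121 -0.12  -0.119 -0.117 -0.117 -0.115
 -0.11  -0.108 -0.107 -0.107 -0.106 -0.105 -0.104 -0.102 -0.102 -0.101
 -0.1   -0.098 -0.097 -0.096 -0.095 -0.094 -0.093 -0.092 -0.091 -0.09
 -0.089 -0.088 -0.087 -0.086 -0.085 -0.085 -0.083 -0.082 -0.081 -0.08
 -0.08  -0.078 -0.077 -0.076 -0.075 -0.074 -0.073 -0.071 -0.07  -0.07
 -0.068]
```

View pics/t3.png

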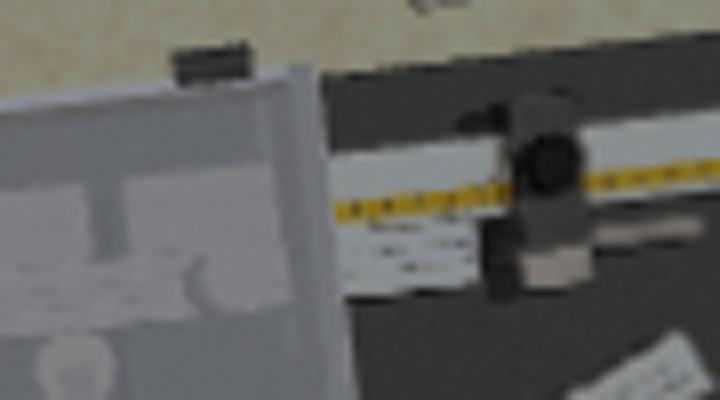

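The stock's lead end, at crop column ~480, is now almost on the dark screw head at ~485. I'll use smaller steps.

Request:
{"method": "play_rows", "body": {
  "moves": [
    {"tx": -0.002,"ty": 0,"tz": 0,"ax": 0,"ay": 0,"az": 0,"fingers": -1},
    {"tx": -0.004,"ty": 0,"tz": 0,"ax": 0,"ay": 0,"az": 0,"fingers": -1}
  ]
}}

```text
clock: 16.58
ee_pos: [0.4783, 0.0672, 0.057]
tcp_rot: [2.12, 2.318, 0.0]
wrist_force: [-0.7, 3.2, -0.4]
gripper_width: 0.0177
grip_force: 30.0
```

Request:
{"method": "play_rows", "body": {
  "moves": [
    {"tx": -0.002,"ty": 0,"tz": 0,"ax": 0,"ay": 0,"az": 0,"fingers": -1},
    {"tx": -0.004,"ty": 0,"tz": 0,"ax": 0,"ay": 0,"az": 0,"fingers": -1}
  ]
}}

```text
clock: 16.75
ee_pos: [0.4784, 0.0664, 0.057]
tcp_rot: [2.12, 2.318, 0.0]
wrist_force: [0.1, 3.2, 0.4]
gripper_width: 0.0177
grip_force: 30.0
```

Request:
{"method": "play_rows", "body": {
  "moves": [
    {"tx": -0.002,"ty": 0,"tz": 0,"ax": 0,"ay": 0,"az": 0,"fingers": -1},
    {"tx": -0.004,"ty": 0,"tz": 0,"ax": 0,"ay": 0,"az": 0,"fingers": -1}
  ]
}}

```text
clock: 16.92
ee_pos: [0.4784, 0.0656, 0.057]
tcp_rot: [-2.12, -2.318, 0.0]
wrist_force: [-0.3, 2.8, -0.3]
gripper_width: 0.0179
grip_force: 30.0
```

Request:
{"method": "play_rows", "body": {
  "moves": [
    {"tx": -0.002,"ty": 0,"tz": 0,"ax": 0,"ay": 0,"az": 0,"fingers": -1},
    {"tx": -0.004,"ty": 0,"tz": 0,"ax": 0,"ay": 0,"az": 0,"fingers": -1}
  ]
}}

```text
clock: 17.08
ee_pos: [0.4785, 0.0648, 0.057]
tcp_rot: [-2.12, -2.318, 0.0]
wrist_force: [-0.6, 3.0, -0.8]
gripper_width: 0.0181
grip_force: 30.0
```

Request:
{"method": "play_rows", "body": {
  "moves": [
    {"tx": -0.002,"ty": 0,"tz": 0,"ax": 0,"ay": 0,"az": 0,"fingers": -1},
    {"tx": -0.004,"ty": 0,"tz": 0,"ax": 0,"ay": 0,"az": 0,"fingers": -1}
  ]
}}

```text
clock: 17.25
ee_pos: [0.4785, 0.064, 0.057]
tcp_rot: [-2.12, -2.318, 0.0]
wrist_force: [-0.2, 4.1, -0.2]
gripper_width: 0.0181
grip_force: 30.0
```

Request:
{"method": "play_rows", "body": {
  "moves": [
    {"tx": -0.002,"ty": 0,"tz": 0,"ax": 0,"ay": 0,"az": 0,"fingers": -1},
    {"tx": -0.004,"ty": 0,"tz": 0,"ax": 0,"ay": 0,"az": 0,"fingers": -1}
  ]
}}

```text
clock: 17.42
ee_pos: [0.4786, 0.0632, 0.057]
tcp_rot: [-2.12, -2.318, -0.0]
wrist_force: [-0.4, 3.1, -0.6]
gripper_width: 0.0179
grip_force: 30.0
```

Request:
{"method": "play_rows", "body": {
  "moves": [
    {"tx": -0.002,"ty": 0,"tz": 0,"ax": 0,"ay": 0,"az": 0,"fingers": -1},
    {"tx": -0.004,"ty": 0,"tz": 0,"ax": 0,"ay": 0,"az": 0,"fingers": -1}
  ]
}}

```text
clock: 17.58
ee_pos: [0.4787, 0.0624, 0.057]
tcp_rot: [-2.12, -2.318, 0.0]
wrist_force: [-0.2, 3.4, 0.7]
gripper_width: 0.0177
grip_force: 30.0
```

Request:
{"method": "play_rows", "body": {
  "moves": [
    {"tx": -0.002,"ty": 0,"tz": 0,"ax": 0,"ay": 0,"az": 0,"fingers": -1},
    {"tx": -0.004,"ty": 0,"tz": 0,"ax": 0,"ay": 0,"az": 0,"fingers": -1}
  ]
}}

```text
clock: 17.75
ee_pos: [0.4789, 0.0621, 0.0571]
tcp_rot: [-2.121, -2.317, -0.001]
wrist_force: [-1.2, 8.7, 1.5]
gripper_width: 0.0178
grip_force: 30.0
```

Contact: the push force rose from about 3.3 N to 8.7 N, so about 5 N is on the stop. I'll hold here.

Request:
{"method": "play_rows", "body": {
  "moves": [
    {"tx": 0,"ty": 0,"tz": 0,"ax": 0,"ay": 0,"az": 0,"fingers": -1},
    {"tx": 0,"ty": 0,"tz": 0,"ax": 0,"ay": 0,"az": 0,"fingers": -1},
    {"tx": 0,"ty": 0,"tz": 0,"ax": 0,"ay": 0,"az": 0,"fingers": -1}
  ]
}}

```text
clock: 18.0
ee_pos: [0.4788, 0.0621, 0.0571]
tcp_rot: [-2.12, -2.318, -0.001]
wrist_force: [-1.1, 6.5, 0.9]
gripper_width: 0.0181
grip_force: 30.0
```

Request:
{"method": "play_rows", "body": {
  "moves": [
    {"tx": 0,"ty": 0,"tz": 0,"ax": 0,"ay": 0,"az": 0,"fingers": -1},
    {"tx": 0,"ty": 0,"tz": 0,"ax": 0,"ay": 0,"az": 0,"fingers": -1},
    {"tx": 0,"ty": 0,"tz": 0,"ax": 0,"ay": 0,"az": 0,"fingers": -1}
  ]
}}

```text
clock: 18.25
ee_pos: [0.4789, 0.0621, 0.0571]
tcp_rot: [-2.12, -2.318, -0.001]
wrist_force: [-0.4, 6.6, 0.8]
gripper_width: 0.0177
grip_force: 30.0
```

Request:
{"method": "play_rows", "body": {
  "moves": [
    {"tx": -0.0015,"ty": 0,"tz": 0,"ax": 0,"ay": 0,"az": 0,"fingers": -1},
    {"tx": -0.0015,"ty": 0,"tz": 0,"ax": 0,"ay": 0,"az": 0,"fingers": -1},
    {"tx": -0.0015,"ty": 0,"tz": 0,"ax": 0,"ay": 0,"az": 0,"fingers": -1},
    {"tx": -0.0015,"ty": 0,"tz": 0,"ax": 0,"ay": 0,"az": 0,"fingers": -1},
    {"tx": -0.0015,"ty": 0,"tz": 0,"ax": 0,"ay": 0,"az": 0,"fingers": -1},
    {"tx": -0.0015,"ty": 0,"tz": 0,"ax": 0,"ay": 0,"az": 0,"fingers": -1}
  ]
}}

```text
clock: 18.75
ee_pos: [0.4789, 0.0621, 0.0571]
tcp_rot: [-2.12, -2.317, -0.001]
wrist_force: [-0.2, 7.9, 2.1]
gripper_width: 0.018
grip_force: 30.0
```

Request:
{"method": "play_rows", "body": {
  "moves": [
    {"tx": 0.003,"ty": 0,"tz": 0,"ax": 0,"ay": 0,"az": 0,"fingers": -1},
    {"tx": 0.008,"ty": 0,"tz": 0,"ax": 0,"ay": 0,"az": 0,"fingers": -1},
    {"tx": 0.02,"ty": 0,"tz": 0,"ax": 0,"ay": 0,"az": 0,"fingers": -1},
    {"tx": 0.05,"ty": 0,"tz": 0,"ax": 0,"ay": 0,"az": 0,"fingers": -1},
    {"tx": 0.1,"ty": 0,"tz": 0,"ax": 0,"ay": 0,"az": 0,"fingers": -1},
    {"tx": 0.18,"ty": 0,"tz": 0,"ax": 0,"ay": 0,"az": 0,"fingers": -1},
    {"tx": 0.27,"ty": 0,"tz": 0,"ax": 0,"ay": 0,"az": 0,"fingers": -1},
    {"tx": 0.36,"ty": 0,"tz": 0,"ax": 0,"ay": 0,"az": 0,"fingers": -1},
    {"tx": 0.45,"ty": 0,"tz": 0,"ax": 0,"ay": 0,"az": 0,"fingers": -1},
    {"tx": 0.54,"ty": 0,"tz": 0,"ax": 0,"ay": 0,"az": 0,"fingers": -1},
    {"tx": 0.63,"ty": 0,"tz": 0,"ax": 0,"ay": 0,"az": 0,"fingers": -1},
    {"tx": 0.63,"ty": 0,"tz": 0,"ax": 0,"ay": 0,"az": 0,"fingers": -1}
  ]
}}

```text
clock: 19.75
ee_pos: [0.4676, 0.1899, 0.0571]
tcp_rot: [2.118, 2.32, 0.002]
wrist_force: [1.1, 0.1, -0.7]
gripper_width: 0.0178
grip_force: 30.0
```

```bash
python3 s.py; python3 - <<'E'
from h import *
from rig import observe
o=observe()
go(o,[o['ee_pos'][0],o['ee_pos'][1],.117],83.7);go(o,[.625,.17,.117],83.7);go(o,[.625,.1,.117],83.7)
E
```

```text
19.75 [-0.011   0.3015  0.0571] Fsaw [ 1.07 -0.02 -0.75] 0.017837810446256798
51 [0.1662 0.246 ] [-0.0215 -0.0044]
outfeed ys [-0.127 -0.123 -0.122 -0.122 -0.121 -0.12  -0.118 -0.116 -0.115 -0.114
 -0.113 -0.112 -0.111 -0.11  -0.109 -0.108 -0.107 -0.106 -0.105 -0.104
 -0.103 -0.102 -0.101 -0.1   -0.099 -0.098 -0.097 -0.096 -0.094 -0.094
 -0.093 -0.092 -0.09  -0.089 -0.089 -0.087 -0.086 -0.085 -0.084 -0.083
 -0.082 -0.081 -0.08  -0.079 -0.077 -0.076 -0.075 -0.075 -0.073 -0.072
 -0.071 -0.071 -0.07  -0.068]
t [ 0.000e+00  1.000e-04 -3.002e-01] a [ 0.0001 -0.      0.0642]
t [-0.1642  0.7764 -0.2999] a [ 0.0001 -0.      0.0642]
t [-0.5127  0.7443 -0.3   ] a [ 0.0001 -0.      0.0642]
```

View pics/t3.png

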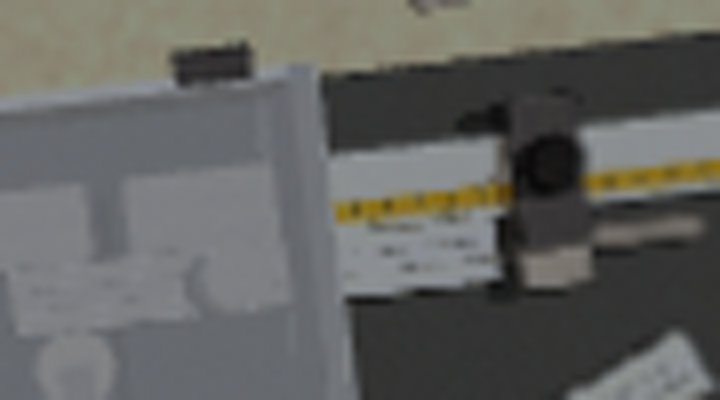

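The stock's end is at crop column ~500 and bears on the stop's screw. The block has not moved from 515–590. Now I'll put the stick back.

Request:
{"method": "play_rows", "body": {
  "moves": [
    {"tx": 0,"ty": 0,"tz": -0.12,"ax": 0,"ay": 0,"az": 0,"fingers": -1},
    {"tx": 0,"ty": 0,"tz": -0.27,"ax": 0,"ay": 0,"az": 0,"fingers": -1},
    {"tx": 0,"ty": 0,"tz": -0.3,"ax": 0,"ay": 0,"az": 0,"fingers": -1},
    {"tx": -0.03,"ty": 0.15,"tz": -0.3,"ax": 0,"ay": 0,"az": 0.0642,"fingers": -1},
    {"tx": -0.06,"ty": 0.33,"tz": -0.3,"ax": 0,"ay": 0,"az": 0.0642,"fingers": -1},
    {"tx": -0.1,"ty": 0.5,"tz": -0.3,"ax": 0,"ay": 0,"az": 0.0642,"fingers": -1},
    {"tx": -0.13,"ty": 0.65,"tz": -0.3,"ax": 0,"ay": 0,"az": 0.0642,"fingers": -1},
    {"tx": -0.164,"ty": 0.776,"tz": -0.3,"ax": 0,"ay": 0,"az": 0.0642,"fingers": -1},
    {"tx": -0.3,"ty": 0.765,"tz": -0.3,"ax": 0,"ay": 0,"az": 0.0642,"fingers": -1},
    {"tx": -0.45,"ty": 0.75,"tz": -0.3,"ax": 0,"ay": 0,"az": 0.0642,"fingers": -1},
    {"tx": -0.513,"ty": 0.744,"tz": -0.3,"ax": 0,"ay": 0,"az": 0.0642,"fingers": -1},
    {"tx": -0.513,"ty": 0.744,"tz": -0.3,"ax": 0,"ay": 0,"az": 0.0642,"fingers": -1}
  ]
}}

```text
clock: 20.8
ee_pos: [0.6243, 0.0948, 0.1161]
tcp_rot: [-2.346, -2.089, 0.003]
wrist_force: [0.2, -0.9, -1.3]
gripper_width: 0.018
grip_force: 30.0
```

```bash
python3 - <<'E'
from h import *
from rig import observe
o=observe()
print(o['wrist_force']);go(o,[.625,.1,.0295],83.7)
E
```

```text
[ 0.24195704 -0.86552551 -1.32891749]
t [0.0269 0.0012 0.4329] a [-0.0004  0.0003 -0.0017]
```

Request:
{"method": "play_rows", "body": {
  "moves": [
    {"tx": 0.026,"ty": 0,"tz": 0.12,"ax": 0,"ay": 0,"az": 0,"fingers": -1},
    {"tx": 0.026,"ty": 0,"tz": 0.24,"ax": 0,"ay": 0,"az": 0,"fingers": -1},
    {"tx": 0.026,"ty": 0,"tz": 0.33,"ax": 0,"ay": 0,"az": 0,"fingers": -1},
    {"tx": 0.026,"ty": 0,"tz": 0.38,"ax": 0,"ay": 0,"az": 0,"fingers": -1},
    {"tx": 0.026,"ty": 0,"tz": 0.41,"ax": 0,"ay": 0,"az": 0,"fingers": -1},
    {"tx": 0.026,"ty": 0,"tz": 0.425,"ax": 0,"ay": 0,"az": 0,"fingers": -1},
    {"tx": 0.026,"ty": 0,"tz": 0.433,"ax": 0,"ay": 0,"az": 0,"fingers": -1},
    {"tx": 0.026,"ty": 0,"tz": 0.433,"ax": 0,"ay": 0,"az": 0,"fingers": -1}
  ]
}}

```text
clock: 21.47
ee_pos: [0.626, 0.1033, 0.0309]
tcp_rot: [2.342, 2.093, 0.001]
wrist_force: [-0.5, -0.7, -0.3]
gripper_width: 0.0176
grip_force: 30.0
```

Request:
{"method": "play_rows", "body": {
  "moves": [
    {"tx": 0,"ty": 0,"tz": 0.003,"ax": 0,"ay": 0,"az": 0,"fingers": -1},
    {"tx": 0,"ty": 0,"tz": 0.003,"ax": 0,"ay": 0,"az": 0,"fingers": -1}
  ]
}}

```text
clock: 21.63
ee_pos: [0.6261, 0.1032, 0.0306]
tcp_rot: [2.342, 2.093, 0.002]
wrist_force: [-0.5, -0.3, -1.6]
gripper_width: 0.0179
grip_force: 30.0
```

Request:
{"method": "play_rows", "body": {
  "moves": [
    {"tx": 0,"ty": 0,"tz": 0.004,"ax": 0,"ay": 0,"az": 0,"fingers": -1},
    {"tx": 0,"ty": 0,"tz": 0.008,"ax": 0,"ay": 0,"az": 0,"fingers": -1},
    {"tx": 0,"ty": 0,"tz": 0.008,"ax": 0,"ay": 0,"az": 0,"fingers": -1}
  ]
}}

```text
clock: 21.88
ee_pos: [0.626, 0.103, 0.0291]
tcp_rot: [2.342, 2.093, 0.001]
wrist_force: [-0.9, -1.6, 4.9]
gripper_width: 0.0176
grip_force: 30.0
```

On the bench. I'll open gently, then lift.

Request:
{"method": "play_rows", "body": {
  "moves": [
    {"tx": 0,"ty": 0,"tz": 0,"ax": 0,"ay": 0,"az": 0,"fingers": -0.4},
    {"tx": 0,"ty": 0,"tz": 0,"ax": 0,"ay": 0,"az": 0,"fingers": -0.2},
    {"tx": 0,"ty": 0,"tz": 0,"ax": 0,"ay": 0,"az": 0,"fingers": 0},
    {"tx": 0,"ty": 0,"tz": 0,"ax": 0,"ay": 0,"az": 0,"fingers": 0},
    {"tx": 0,"ty": 0,"tz": -0.05,"ax": 0,"ay": 0,"az": 0,"fingers": 0},
    {"tx": 0,"ty": 0,"tz": -0.15,"ax": 0,"ay": 0,"az": 0,"fingers": 0},
    {"tx": 0,"ty": 0,"tz": -0.35,"ax": 0,"ay": 0,"az": 0,"fingers": 0},
    {"tx": 0,"ty": 0,"tz": -0.55,"ax": 0,"ay": 0,"az": 0,"fingers": 0},
    {"tx": 0,"ty": 0,"tz": -0.75,"ax": 0,"ay": 0,"az": 0,"fingers": 0},
    {"tx": 0,"ty": 0,"tz": -0.9,"ax": 0,"ay": 0,"az": 0,"fingers": 0},
    {"tx": 0,"ty": 0,"tz": -0.9,"ax": 0,"ay": 0,"az": 0,"fingers": 0}
  ]
}}

```text
clock: 22.8
ee_pos: [0.6291, 0.1037, 0.2164]
tcp_rot: [2.338, 2.089, 0.015]
wrist_force: [-0.2, 0.4, 0.6]
gripper_width: 0.0462
grip_force: 0.0
```

```bash
python3 - <<'E'
from h import *
from rig import observe,viewer
o=observe();print(o['clock'],o['ee_pos'])
f=viewer.grab_frame('wrist'); P=cloud(f)
print('handle');rect(P,(.59,.66,.05,.17),.054,.07)
print('bar seen');rect(P,(.58,.66,-.06,.06),.010,.026)
a=cv2.resize(viewer.grab_frame('top')['color'][215:345,225:485],None,fx=3,fy=3,interpolation=cv2.INTER_CUBIC)
cv2.imwrite('pics/end.png',a[...,::-1])
E
```

```text
22.8 [0.6291429  0.10369487 0.21637141]
handle
n 2442 z 0.0622 ctr [0.6255 0.1109] [[0.6118999719619751, 0.06729999929666519], [0.6291999816894531, 0.06539999693632126], [0.6391000151634216, 0.15440000593662262], [0.6218000054359436, 0.15639999508857727]]
bar seen
n 1357 z 0.0183 ctr [0.6138 0.0054] [[0.600600004196167, -0.034299999475479126], [0.6179999709129333, -0.03620000183582306], [0.6269999742507935, 0.045099999755620956], [0.6096000075340271, 0.04699999839067459]]
```

View pics/end.png

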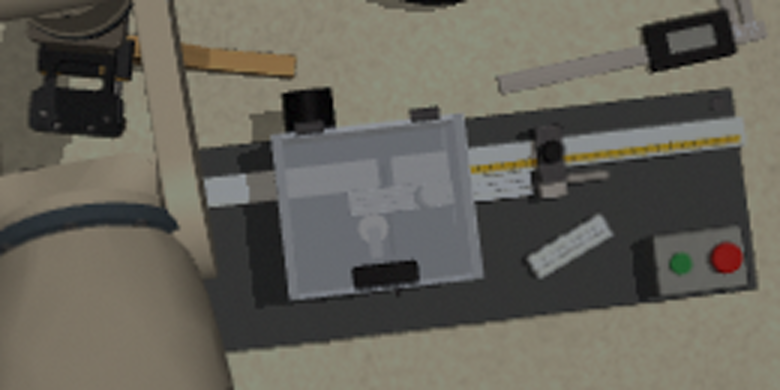

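The stick is standing flat on the bench (handle top at 62 mm, bar top at 18 mm). The stock bears on the stop at (533,183), and nothing else has moved, so I'm handing in.

```bash
python3 -c "
from rig import sign_off
print(sign_off())"
```

```text
the job is handed in; nothing more can be done
None
```

Job handed in at about 23 s of the 69 s: I fed the stock along the fence with the stick until it touched the stop screw (about 3–5 N, from wrist force) and held it about 1 s. The last pictures show it still against the stop, the stop and bystanders in view unmoved, and the stick flat on the bench; the hand-in gave no pass/fail result.

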